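# Index the die turret and draw out the blue die

### The job

Turn the knob of the die turret until the blue die stands at the gap in the curb and the turret has clicked home there, and let go of the knob. Then take the blue die by its stem, draw it out sideways through the gap (the clear cover blocks the way up) and set it down upright, standing wholly on the bronze block. Leave the other dies in their pockets and do not knock over or push away the solder spool, the timer or the steel cup.

Things in the scene. Friction and masses are not known exactly. Their poses are not given: they have to be found in the camera images.
- magazine: fixed die magazine: round grey base, 176 mm diameter, 12 mm high. Origin: centre of its underside, on the vertical turret axis. Its -x axis points out through the only gap (44 mm wide) in the aluminium curb ring (radius 75 to 83 mm, top 42 mm above the bench). A clear cover lies over the dies
- cover (a point): centre of the underside of the fixed clear cover disc, on the turret axis, 106 mm above the bench; disc radius 58 mm, 5 mm thick, so it hangs over more than half of each stem. Carried by three thin struts, 79 mm from the axis, at 0 and +-80 degrees from the magazine's +x; their tops are 114 mm above the bench
- turret (a joint): turret angle about the vertical axis, rad, anticlockwise from above; starts at 0, turns either way by a full turn. Six detents, one every 60 degrees (0, +-1.047, +-2.094 ...): some 0.2 N m turns it out of one; when let go it is drawn into the nearest. At each, one pocket faces the gap. The dies stand in the pockets and travel with it
- knob_grip (a point): grip point of the turret's black bar knob, on the turret axis, 142 mm above the bench; turns with the turret. The bar is 56 mm long (along this point's x), 16 mm thick (along y) and stands from 119 to 155 mm above the bench, on a round foot of 44 mm diameter; above it is free
- gap_seat (a point): fixed: where the centre of a die's underside stands when its pocket faces the gap; 55 mm from the axis, 20 mm above the bench. -x points out through the gap. The sill in the gap is 19.5 mm above the bench and ends 88 mm from the axis; two round steel posts (11 mm) at 74 mm from the axis flank it
- axis_seat (a point): fixed point on the turret axis at the height of the turret's dark floor disc (radius 74 mm), 20 mm above the bench. Six pockets lie 55 mm from it, between a hub of 35 mm radius and six round pins (16 mm diameter, 56 mm from the axis), all 36 mm above the bench. At the start the pocket at the gap and the opposite one are empty
- die_blue: the die to fetch: steel foot 36 mm in diameter, 16 mm high, with blue band; blue stem 14 mm in diameter, from 16 to 74 mm above the underside, to be pinched. About 0.15 kg. Origin: centre of its underside, z up along the stem. Starts 60 or 120 degrees to either side of the gap. At the gap a tool leaning outward 30 to 45 degrees from vertical can pinch it 50 mm above its underside
- die_green: crimping die of the same shape as die_blue, green; origin at the centre of its underside, z up along the stem
- die_yellow: crimping die of the same shape as die_blue, yellow; origin at the centre of its underside, z up along the stem
- die_white: crimping die of the same shape as die_blue, white; origin at the centre of its underside, z up along the stem
- block: bronze block lying loose on the bench, 61 x 85 x 10 mm (its own x, y, z), 0.42 kg; origin at the centre of its underside; the die goes on its top
- spool: loose reel of solder wire standing on the bench, 65 mm in diameter, 46 mm high; origin at the centre of its underside; leave it alone
- timer: loose white timer lying on the bench, 62 x 68 x 21 mm; origin at the centre of its underside; leave it alone
- cup: loose steel cup standing on the bench, 70 mm in diameter, 85 mm high; origin at the centre of its underside; leave it alone
Things that resemble listed ones, but are neither listed nor needed, are in the scene too. Of the things that look like the die_green, the larger one is meant. Of the things that look like the block, the larger one is meant.

How it is judged:
On the way, in this order (a step that is already met when the one before it is completed fails the run):
1. the blue die stands at the gap, the turret has clicked home and the knob has been let go (horizontal distance between die_blue and gap_seat below 0.008 m and velocity of joint turret between -0.05 and 0.05 rad/s and contact force between the fingers and magazine below 0.2 N), for 0.2 s.
2. the blue die is drawn out through the gap, low down (x of die_blue in the frame of magazine below -0.085 m and y of die_blue in the frame of magazine between -0.02 and 0.02 m and z of die_blue in the frame of magazine below 0.05 m).
3. the blue die is set down on the bronze block while still held (x of die_blue in the frame of block between -0.015 and 0.015 m and y of die_blue in the frame of block between -0.027 and 0.027 m and z of die_blue in the frame of block below 0.021 m and contact force between the fingers and die_blue above 0.5 N), for 0.05 s.
At the end, for the whole second after the job is handed in: The blue die stands upright (0.08 rad) and at rest on the bronze block, its axis within 15 mm of the middle along the short side and 27 mm along the long; the block lies flat; the other dies stand upright in turret pockets (within 64 mm of the axis seat) (x of die_blue in the frame of block between -0.015 and 0.015 m and y of die_blue in the frame of block between -0.027 and 0.027 m and z of die_blue in the frame of block between 0.007 and 0.014 m and angle between die_blue's own z axis and vertical below 0.08 rad and linear speed of die_blue below 0.02 m/s and angle between block's own z axis and vertical below 0.05 rad and distance between each of die_green, die_yellow, die_white and axis_seat below 0.064 m and angle between each of die_green, die_yellow, die_white's own z axis and vertical below 0.15 rad); the robot touches nothing.
It fails at once if the solder spool is pushed more than 30 mm or knocked over (distance of spool from where it was at the start of the episode above 0.03 m or angle between spool's own z axis and vertical above 0.5 rad).
It fails at once if the timer is pushed more than 30 mm or knocked over (distance of timer from where it was at the start of the episode above 0.03 m or angle between timer's own z axis and vertical above 0.5 rad).
It fails at once if the steel cup is pushed more than 30 mm or knocked over (distance of cup from where it was at the start of the episode above 0.03 m or angle between cup's own z axis and vertical above 0.5 rad).
It fails at once if another die is out of its pocket or tipped (distance between any of die_green, die_yellow, die_white and axis_seat above 0.07 m or angle between any of die_green, die_yellow, die_white's own z axis and vertical above 0.5 rad).
It also fails if it takes over 64 s, if anything falls off the work surface, if the arm or the gripper's body presses on something with over 40 N, if the wrist force passes 120 N, or if a joint passes its speed limit or range.

### The arm

A 7-joint arm with a two-finger parallel gripper is mounted at the origin on a cart in front of the work surface, level with it; the furniture and walls round the work are solid. World frame = base frame: x ahead of the robot, y to its left, z up, the work surface at z = 0. Lengths are in m, angles in rad, forces in N, time in s.
With the tool pointing down it reaches from about 0.4 to 0.875 m from the base axis. Payload 19.3 kg.
Tool frame: the origin (TCP) lies at the very end of the fingers, on their centre line; the grasp point (between the pads) lies bot.grasp_offset behind it (bot.grasp_offset is the distance from the TCP to the grasp point, in m); z points along the fingers, y is the direction in which the jaws open and shut (so a half turn about z gives the same grasp; the last joint's range is limited). The gripper opens to 85 mm and grips with 20 to 120 N. Pads are 22 mm wide; open, the fingers measure 114 mm over their backs; the gripper's body (76 mm by 85 mm) begins 54 mm behind the grasp point. The pads swing forward as they close: fully open they stand 13 mm farther back than shut.
Start: joints at [1.175, 0.521, -0.036, 1.599, 0.021, 1.021, -0.113], TCP at [0.2, -0.592, 0.21] pointing down, gripper open.
Joint ranges: [-2.91, 2.91], [-0.3, 2.13], [-1.5, 1.42], [0.17, 2.43], [-1.26, 4.41], [0.16, 1.93], [-2.52, 2.52]. Speed limits (rad/s): [1.89, 1.89, 2.39, 2.39, 3.01, 3.01, 3.01].

### API

Orientations are given as [roll, pitch, yaw] about the fixed x, y, z axes, in that order (R = Rz(yaw) Ry(pitch) Rx(roll)).
In Python, from workcell import bot gives the robot as it stands. The module is installed in compiled form; this text tells all that it offers.
- The arm moves only by the shell command python3 -m handwheel 'ROWS' [OPENING] [FORCE]. ROWS is JSON, a list of rows, each a list of 6 numbers: the shift along the tool's x, y, z as a fraction of full scale, then the turn, a rotation vector about the tool's x, y, z as a fraction of full scale. In form: [[x, y, z, rx, ry, rz], ...]. A call has 1 to 8 rows; each row shifts and turns the commanded pose from where the row before left it, along the tool's axes as they then stand; what a row does not reach is not made up. Full scale, the value 1, is 0.025 m for a shift and 360 degrees for a turn. A row lasts 1/8 s, in which the tool goes at most 62.5 mm and 10.7 degrees, less where a joint would pass 70% of its speed; a pose out of reach is approached as far as the arm can. A call with a number of a shift or a turn outside -1 to 1 is refused whole. A call with a gripper value outside its range is refused whole. OPENING is the closure, from -1 (fully open) to 1 (shut), set as the call begins (- or left out, the last holds). The fingers move at their own pace and stop on an object; FORCE is the grip in N (left out, the last holds). Time passes only in rows, so rows that do not move let the fingers close. It gives the time, the measured TCP pose, the force and the opening at its end, in the units of the state.
- bot.observe(): the state, without advancing time (a new reading comes with each control period).
- bot.grab_frame(name): name is "scene" or "side" or "wrist"; returns a dict with "pixels" (420x560x3 uint8, blue, green, red), "vertical_fov" (degrees; the focal length in pixels is half the picture's height over the tangent of half this angle, whatever the lens; pixels are square), "cx", "cy" (the principal point, pixels), "R" (3x3) and "t" (3): a world point X has camera coordinates R X + t. Camera axes: x right, y down, z forward; pixel columns grow to the right and rows downward; lengths in m; the calibration is good to about 2 mm. A picture is of the moment at which its call begins. There is no depth.
- bot.job_done(): hands the job in, once; it reports no verdict.
Trained networks look in a picture, given as the dict that the camera call returned (one of the last four; its "shot" number tells which), for a name from the list of things; names that differ only in an ending like _2 or _b are one class to them, and where a whole thing is asked for, a point or a joint stands for the part that bears it (a point fixed in the world has none). Each returns a list of dicts, best first, with "score" (0 to 1); they miss things now and then, are a little off and sometimes report something else, mostly with a low value. They report only what shows in the picture. A call takes as long as a camera call. They do not tell look-alikes from the thing itself.
- bot.trace(picture, thing): "region" (420x560 bool, what is visible of it) and "point" ([column, row] in pixels, amid what is visible of it).
The state is a dict: "clock": time; "qpos": joint angles; "qd": joint speeds; "joint_efforts": joint torques, N m; "position": TCP position; "tool_rot": TCP orientation; "force": force on the tool from outside, world axes, zero at the start; "moment": the same for the moment, N m; "grip_width": finger opening in m.
Only numpy, scipy, OpenCV 4.12 (cv2) and the standard library are available. Lean on these libraries where they do the work, as an engineer would, in place of code of your own. Each camera call takes 0.05 s, during which the arm holds its last target.

## Working session

There is one attempt and no reset: what is moved stays moved. The work goes in short steps, Python scripts to look and compute and a shell command to move; the robot and the scene stay as the last step left them, time stands still between calls to the robot, and variables do not carry over. Pictures are saved under pics/ and viewed, and the job is handed in when it is done.

```bash
mkdir -p pics; ls; python3 - <<'E'
from workcell import bot
import cv2,json
o=bot.observe()
print({k:(v.tolist() if hasattr(v,'tolist') else v) for k,v in o.items()}, bot.grasp_offset)
for n in ["scene","side","wrist"]:
    f=bot.grab_frame(n); cv2.imwrite(f"pics/{n}0.png",f["pixels"]); print(n,f["vertical_fov"],f["cx"],f["cy"],f["R"],f["t"],f["shot"])
E
```

```text
pics
{'clock': 0.0, 'qpos': [1.1747850125736508, 0.522028896508518, -0.0363094676227658, 1.600015962836012, 0.0212279361327438, 1.0210992437390443, -0.11279144000850873], 'qd': [-0.001889692951184533, -0.00041358888386412756, 0.0006790923586266228, -0.0003996881052361727, 0.0019593958799058826, 0.0006408446191502418, -0.0005480480559367066], 'joint_efforts': [-0.0004680509846366476, -92.71329402923584, 1.9795071333646774, -36.993645429611206, 0.017725034267641604, 0.008300888584926724, -9.679965160103166e-05], 'position': [0.1998745221427547, -0.5917878168879827, 0.2091138343033096], 'tool_rot': [-3.1404325275061415, 0.00011633834818702837, 0.3258091711817839], 'force': [-0.37323625627310336, -0.49765307713047024, 1.408368019080008], 'moment': [0.057666983515033236, 0.005948305860511748, 0.024944253159616854], 'grip_width': 0.08525407259094685} 0.0187
scene 45.26093622320549 271.2723476633409 203.1403442966137 [[ 0.60595885 -0.79544926 -0.00862273]
 [-0.40676619 -0.30051551 -0.86268864]
 [ 0.68363378  0.52626126 -0.50566189]] [-0.35946794  0.24848833  0.98218735] 1
side 57.083465773941455 273.7309938295175 213.6981826128907 [[ 0.95743937 -0.28804685 -0.01840851]
 [-0.11787479 -0.33199345 -0.93588775]
 [ 0.26346801  0.89822567 -0.35181706]] [-0.4834753   0.12489344  0.89468235] 2
wrist 69.73835271547469 283.89916557181306 211.59258280114912 [[ 3.19376469e-01 -9.47627767e-01 -5.35250452e-04]
 [-9.01725004e-01 -3.04079551e-01  3.07290813e-01]
 [-2.91360066e-01 -9.76588062e-02 -9.51615505e-01]] [-0.62489355 -0.03921057  0.38022745] 3
```

View pics/scene0.png

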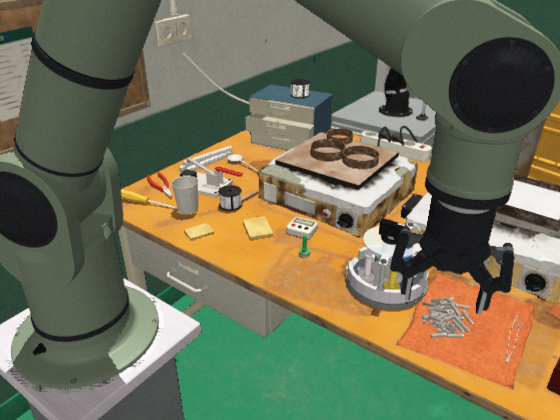

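View pics/side0.png

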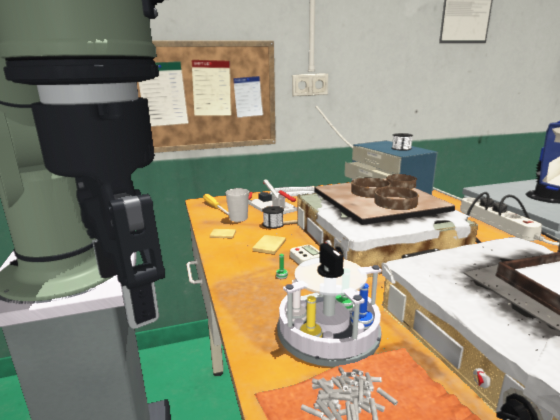

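View pics/wrist0.png

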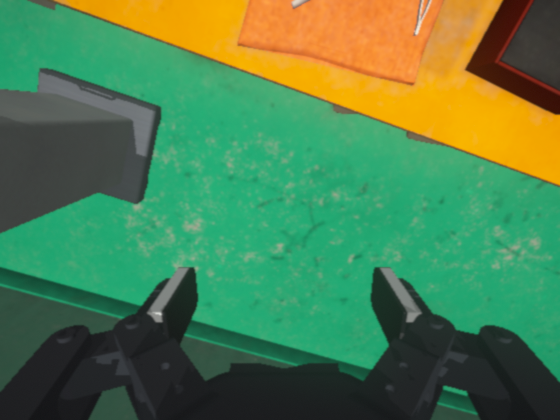

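```bash
cat > h.py <<'E'
from workcell import bot
import numpy as np, cv2
from scipy.spatial.transform import Rotation as Ro
def K(f):
    F=f["pixels"].shape[0]/2/np.tan(np.radians(f["vertical_fov"]/2)); return F
def proj(f,X):
    X=np.atleast_2d(X); c=X@np.array(f["R"]).T+np.array(f["t"]); F=K(f)
    return np.c_[F*c[:,0]/c[:,2]+f["cx"],F*c[:,1]/c[:,2]+f["cy"]]
def ray(f,p):
    R=np.array(f["R"]); F=K(f); d=R.T@np.array([(p[0]-f["cx"])/F,(p[1]-f["cy"])/F,1]); return -R.T@np.array(f["t"]),d/np.linalg.norm(d)
def onz(f,p,z):
    o,d=ray(f,p); return o+d*(z-o[2])/d[2]
def tri(obs):
    A=np.zeros((3,3));b=np.zeros(3)
    for f,p in obs:
        o,d=ray(f,p); M=np.eye(3)-np.outer(d,d); A+=M;b+=M@o
    return np.linalg.solve(A,b)
def crop(f,x0,y0,x1,y1,s,name):
    cv2.imwrite("pics/"+name,cv2.resize(f["pixels"][y0:y1,x0:x1],None,fx=s,fy=s,interpolation=cv2.INTER_CUBIC))
E
python3 - <<'E'
from h import *
fs={n:bot.grab_frame(n) for n in ["scene","side"]}
for n in ["die_blue","die_green","die_yellow","die_white","block","spool","timer","cup","magazine","turret","cover","knob_grip"]:
    for c,f in fs.items():
        for r in bot.trace(f,n)[:3]:
            ys,xs=np.nonzero(r["region"])
            print(n,c,round(r["score"],2),np.round(r["point"]),xs.size,xs.min(),xs.max(),ys.min(),ys.max(), np.round(onz(f,r["point"],0.01),3))
crop(fs["side"],260,225,400,365,5,"side_mag.png")
crop(fs["scene"],170,170,450,310,2.8,"scene_mid.png")
E
```

```text
die_blue side 0.96 [362. 309.] 394 359 372 285 328 [ 0.561 -0.374  0.01 ]
die_green scene 0.64 [303. 247.] 129 299 309 235 256 [ 0.471 -0.187  0.01 ]
die_green side 0.67 [286. 268.] 199 276 288 254 278 [ 0.478 -0.184  0.01 ]
die_green side 0.44 [339. 303.] 139 336 351 295 309 [ 0.53  -0.344  0.01 ]
die_yellow scene 0.74 [391. 283.] 189 384 399 271 289 [ 0.475 -0.415  0.01 ]
die_yellow side 0.98 [311. 322.] 495 299 321 295 337 [ 0.457 -0.381  0.01 ]
die_yellow side 0.21 [329. 313.] 8248 277 381 243 366 [ 0.498 -0.367  0.01 ]
die_white scene 0.57 [367. 276.] 277 359 375 253 285 [ 0.463 -0.362  0.01 ]
die_white side 0.77 [297. 307.] 260 292 306 280 320 [ 0.45 -0.33  0.01]
die_white side 0.33 [333. 308.] 2122 293 364 243 338 [ 0.511 -0.355  0.01 ]
block scene 0.87 [200. 230.] 322 185 213 223 239 [0.378 0.063 0.01 ]
block scene 0.84 [257. 228.] 471 244 271 217 239 [ 0.468 -0.049  0.01 ]
block side 0.7 [225. 234.] 193 211 234 229 237 [0.383 0.044 0.01 ]
block side 0.69 [271. 244.] 374 254 284 236 252 [ 0.483 -0.052  0.01 ]
spool scene 0.83 [232. 196.] 482 219 240 185 210 [0.557 0.11  0.01 
[... 594 characters left out ...]
29 346 427 219 309 [ 0.491 -0.386  0.01 ]
magazine side 0.67 [334. 316.] 8081 277 380 243 366 [ 0.504 -0.376  0.01 ]
turret scene 0.87 [384. 243.] 924 355 421 218 285 [ 0.603 -0.334  0.01 ]
turret scene 0.33 [383. 275.] 3959 345 428 219 309 [ 0.488 -0.388  0.01 ]
turret side 0.62 [332. 309.] 2129 293 365 244 338 [ 0.508 -0.356  0.01 ]
cover scene 0.79 [384. 272.] 3869 346 428 218 309 [ 0.498 -0.386  0.01 ]
cover side 0.87 [331. 315.] 8010 277 380 243 366 [ 0.5   -0.372  0.01 ]
cover side 0.26 [273. 214.] 383 263 282 206 227 [0.548 0.152 0.01 ]
knob_grip scene 0.62 [385. 263.] 964 354 421 219 286 [ 0.529 -0.373  0.01 ]
knob_grip side 0.9 [331. 309.] 2300 293 364 243 338 [ 0.507 -0.356  0.01 ]
```

View pics/side_mag.png

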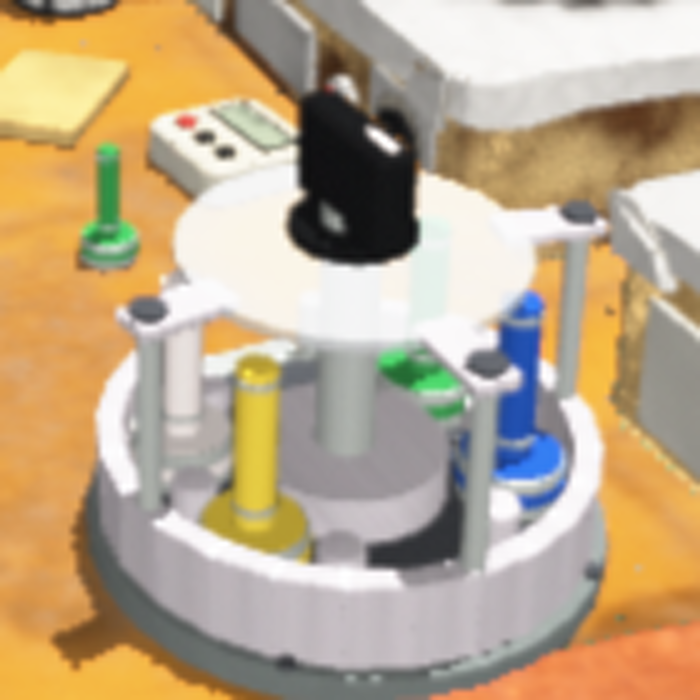

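View pics/scene_mid.png

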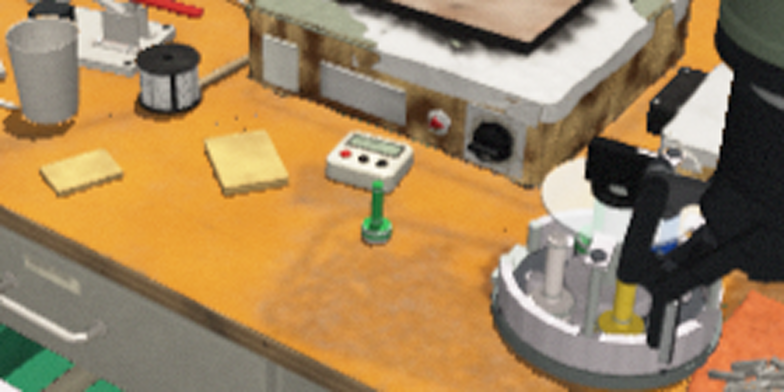

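```bash
python3 - <<'E'
from h import *
from scipy.optimize import least_squares
f=bot.grab_frame("side")
px=np.array([[260+150/5,225+310/5],[260+488/5,225+363/5],[260+578/5,225+213/5]])
P=[onz(f,p,0.114) for p in px]; print(np.round(P,4))
def m(v):
    return np.array([[v[0]+.079*np.cos(v[2]+a),v[1]+.079*np.sin(v[2]+a),.114] for a in np.radians([-80,0,80])])
r=least_squares(lambda v:(proj(f,m(v))-px).ravel(),[.5,-.37,-1]); v=r.x
print(v,np.degrees(v[2]),r.fun)
img=cv2.resize(f["pixels"],None,fx=4,fy=4,interpolation=cv2.INTER_CUBIC)
def circ(rad,z,col):
    t=np.linspace(0,2*np.pi,120); q=proj(f,np.c_[v[0]+rad*np.cos(t),v[1]+rad*np.sin(t),0*t+z])
    cv2.polylines(img,[np.int32(q*4+1.5)],True,col,1)
circ(.088,0,(0,0,255));circ(.083,.042,(255,0,255));circ(.058,.111,(255,255,0));circ(.022,.119,(0,255,0))
for k in range(6):
    a=v[2]+np.pi+k*np.pi/3
    q=proj(f,[[v[0]+.055*np.cos(a),v[1]+.055*np.sin(a),z] for z in (.02,.094)]); cv2.line(img,tuple(np.int32(q[0]*4)),tuple(np.int32(q[1]*4)),(0,0,255) if k else (0,255,0),1)
cv2.imwrite("pics/ov.png",img[900:1480,1040:1640])
E
```

```text
[[ 0.4058 -0.4222  0.114 ]
 [ 0.4881 -0.4799  0.114 ]
 [ 0.5584 -0.4099  0.114 ]]
[ 0.4811913  -0.40162819 -1.48227864] -84.92831011216798 [-0.54335518  0.08503458  0.22756024  0.15481536  0.32573464 -0.53967767]
```

View pics/ov.png

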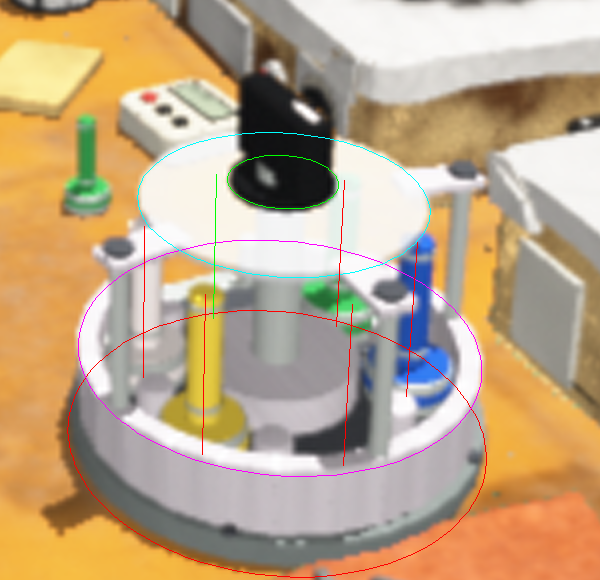

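```bash
python3 -m handwheel '[[0.8,-0.2,-0.6,0,0,0],[1,-0.28,-0.6,0,0,0],[1,-0.28,-0.6,0,0,0],[1,-0.28,-0.6,0,0,0],[1,-0.28,-0.5,0,0,0],[1,-0.28,-0.5,0,0,0],[1,-0.28,-0.5,0,0,0],[1,-0.28,-0.5,0,0,0]]' && python3 -m handwheel '[[1,-0.28,0,0,0,0],[1,-0.28,0,0,0,0],[1,-0.28,0,0,0,0],[1,-0.28,0,0,0,0],[1,-0.28,0,0,0,0],[0.2,-0.1,0,0,0,0],[0,0,0,0,0,0]]'; python3 - <<'E'
from h import *
f=bot.grab_frame("wrist"); cv2.imwrite("pics/w1.png",f["pixels"])
f=bot.grab_frame("scene"); cv2.imwrite("pics/s1.png",f["pixels"])
print(np.round(bot.observe()["qpos"],3),bot.observe()["clock"])
E
```

```text
clock: 2.5
position: [0.3691, -0.4771, 0.3211]
tool_rot: [3.141, -0.001, 0.327]
force: [0.6, -1.1, 0.0]
grip_width: 0.0858
clock: 3.38
position: [0.4787, -0.4011, 0.3202]
tool_rot: [3.141, -0.0, 0.326]
force: [-0.4, -0.6, -0.2]
grip_width: 0.0853
[ 0.683  0.435 -0.117  1.452  0.052  1.258 -0.686] 3.475
```

View pics/w1.png

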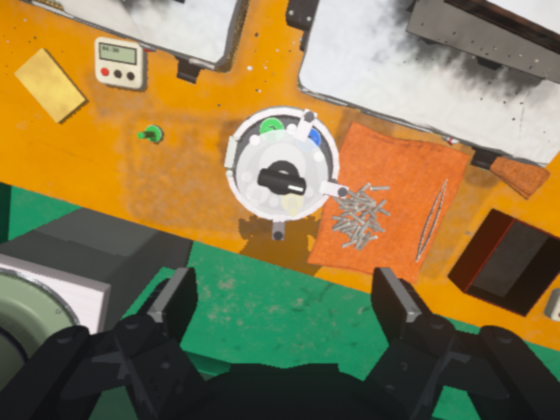

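```bash
python3 - <<'E'
from h import *
f=bot.grab_frame("wrist"); crop(f,215,95,355,245,5,"w1c.png")
crop(f,5,30,165,150,4.5,"w1b.png")
E
```

```text
(no output)
```

View pics/w1c.png

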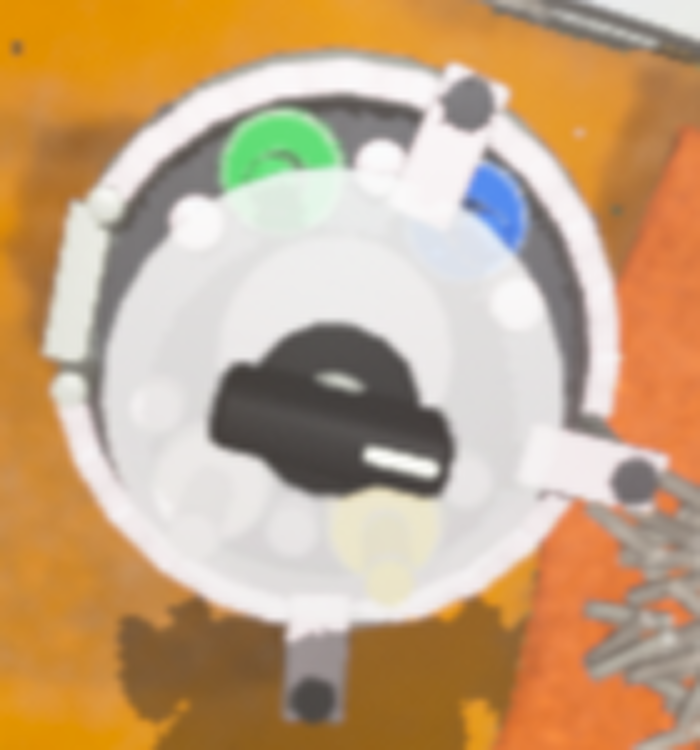

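View pics/w1b.png

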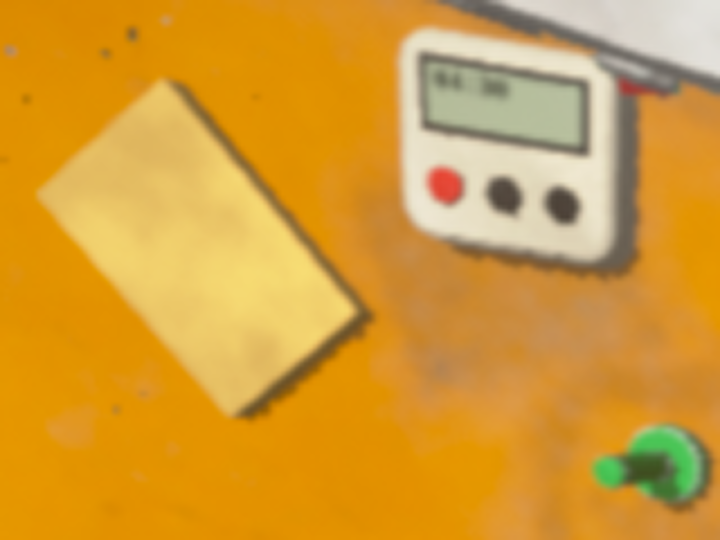

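```bash
python3 - <<'E'
from h import *
from scipy.optimize import least_squares
fw=bot.grab_frame("wrist"); fs=bot.grab_frame("side")
cs=np.array([[260+150/5,225+310/5],[260+488/5,225+363/5],[260+578/5,225+213/5]])
cw=np.array([[313,700],[633,480],[470,100]])/5+[215,95]
def m(v,z=.114):
    return np.array([[v[0]+.079*np.cos(v[2]+a),v[1]+.079*np.sin(v[2]+a),z] for a in np.radians([-80,0,80])])
for nm,obs in dict(side=[(fs,cs)],wrist=[(fw,cw)],both=[(fs,cs),(fw,cw)]).items():
    r=least_squares(lambda v:np.concatenate([(proj(f,m(v))-c).ravel() for f,c in obs]),[.5,-.37,-1]); print(nm,np.round(r.x,4),np.degrees(r.x[2]),np.round(r.fun,1))
P=[tri([(fs,a),(fw,b)]) for a,b in zip(cs,cw)]; print(np.round(P,4))
# knob bar ends at top (0.155)
e=np.array([[240,365],[450,410],[440,495],[215,440]])/5+[215,95]
E=[onz(fw,p,.155) for p in e]; print("knob",np.round(E,4),np.round(np.mean(E,0),4))
a=onz(fw,np.array([365,455])/5+[215,95],.155);b=onz(fw,np.array([437,468])/5+[215,95],.155);print("stripe",a,b,np.degrees(np.arctan2(*(b-a)[1::-1])))
B=np.array([[165,78],[40,192],[235,415],[362,313]])/4.5+[5,30]
Q=np.array([onz(fw,p,.01) for p in B]); print("block",np.round(Q,4),Q.mean(0),[np.linalg.norm(Q[i]-Q[i-1]) for i in range(4)])
d=Q[2]-Q[1];d2=Q[3]-Q[0];print("long dir deg",np.degrees(np.arctan2(*(d+d2)[1::-1])))
v=r.x
img=cv2.resize(fw["pixels"],None,fx=5,fy=5,interpolation=cv2.INTER_CUBIC)
def circ(rad,z,col):
    t=np.linspace(0,2*np.pi,120); q=proj(fw,np.c_[v[0]+rad*np.cos(t),v[1]+rad*np.sin(t),0*t+z])
    cv2.polylines(img,[np.int32(q*5+2)],True,col,1)
circ(.088,0,(0,0,255));circ(.083,.042,(255,0,255));circ(.058,.111,(255,255,0));circ(.022,.119,(0,255,0))
for k in range(6):
    a=v[2]+np.pi+k*np.pi/3
    q=proj(fw,[[v[0]+.055*np.cos(a),v[1]+.055*np.sin(a),z] for z in (.02,.094)]); cv2.line(img,tuple(np.int32(q[0]*5)),tuple(np.int32(q[1]*5)),(0,0,255) if k else (0,255,0),1)
cv2.imwrite("pics/ov2.png",img[475:1225,1075:1775])
E
```

```text
side [ 0.4812 -0.4016 -1.4823] -84.92831011216798 [-0.5  0.1  0.2  0.2  0.3 -0.5]
wrist [ 0.4828 -0.3977 -1.4924] -85.50766830742187 [-0.3 -0.2  0.5  0.  -0.2  0.1]
both [ 0.4826 -0.3984 -1.4892] -85.32231275887715 [-0.5 -1.3 -0.3 -1.1  0.2 -1.4  0.4  0.1  1.1  0.1  0.1  0.4]
[[ 0.4062 -0.4184  0.1121]
 [ 0.4891 -0.4767  0.112 ]
 [ 0.5615 -0.4055  0.1112]]
knob [[ 0.4926 -0.3734  0.155 ]
 [ 0.4978 -0.4205  0.155 ]
 [ 0.4788 -0.4249  0.155 ]
 [ 0.4748 -0.3731  0.155 ]] [ 0.486 -0.398  0.155]
stripe [ 0.48219434 -0.40592319  0.155     ] [ 0.48450659 -0.42218425  0.155     ] -81.90703137343878
block [[ 0.5296 -0.0262  0.01  ]
 [ 0.4834  0.0089  0.01  ]
 [ 0.4334 -0.0569  0.01  ]
 [ 0.4795 -0.0932  0.01  ]] [ 0.48147953 -0.0418359   0.01      ] [np.float64(0.08368890158993804), np.float64(0.057988912752701016), np.float64(0.08268288749680443), np.float64(0.0585999037444675)]
long dir deg -127.01151361845274
```

View pics/ov2.png

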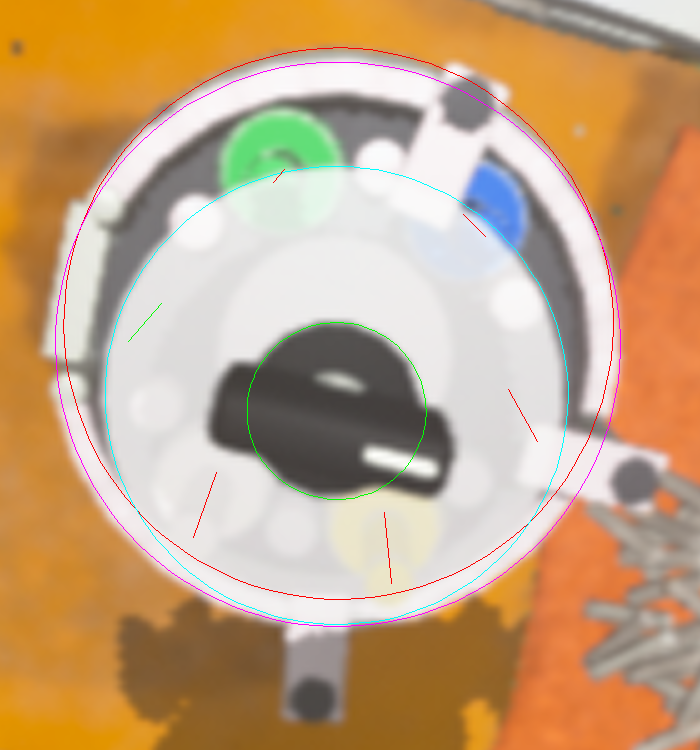

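```bash
python3 -m handwheel '[[0,0,0.5,0,0,0.029],[0,0,1,0,0,0.029],[0,0,1,0,0,0.029],[0,0,1,0,0,0.029],[0,0,0.5,0,0,0.029],[0,0,0,0,0,0.029],[0,0,0,0,0,0.029],[0,0,0,0,0,0.029]]' && python3 -m handwheel '[[0,0,0,0,0,0.029],[0,0,0,0,0,0.028],[0,0,0,0,0,0],[0,0,0,0,0,0]]'; python3 - <<'E'
from h import *
f=bot.grab_frame("wrist"); cv2.imwrite("pics/w2.png",f["pixels"])
print(np.round(bot.observe()["qpos"],3),bot.observe()["clock"])
E
```

```text
clock: 4.62
position: [0.4783, -0.4018, 0.2198]
tool_rot: [-3.142, -0.0, -1.139]
force: [0.9, -0.2, 0.7]
grip_width: 0.0852
clock: 5.12
position: [0.4786, -0.4015, 0.2197]
tool_rot: [-3.142, -0.0, -1.486]
force: [-0.4, -0.1, -0.4]
grip_width: 0.0855
[ 0.406  0.528  0.295  1.602 -0.171  1.037 -2.307] 5.175
```

View pics/w2.png

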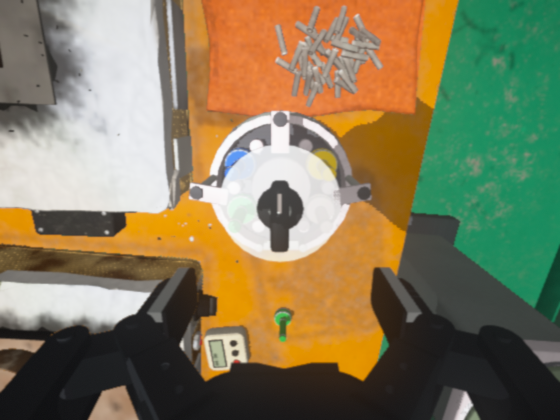

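```bash
python3 - <<'E'
from h import *
f=bot.grab_frame("wrist"); crop(f,180,100,380,270,4,"w2c.png")
E
```

```text
(no output)
```

View pics/w2c.png

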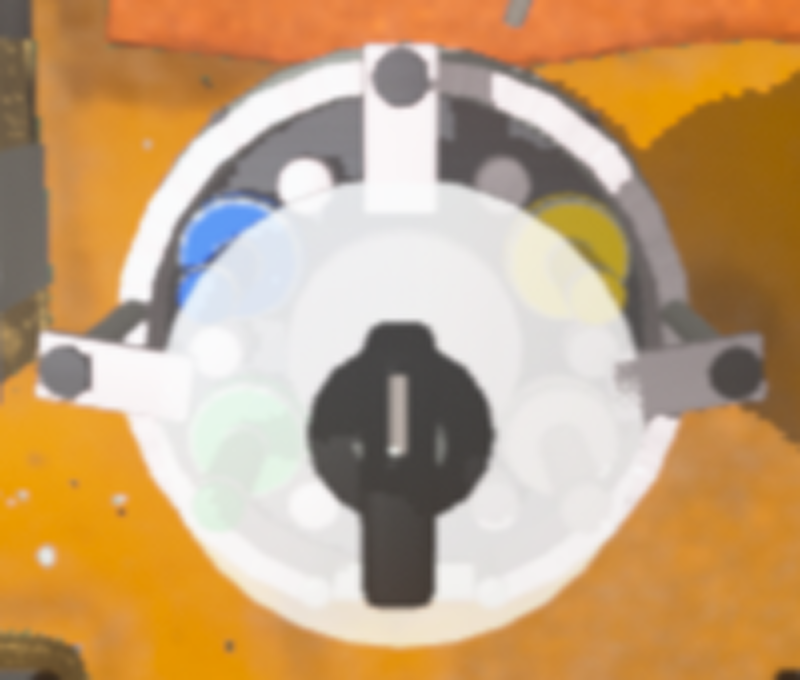

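```bash
python3 - <<'E'
from h import *
from scipy.optimize import least_squares
fw=bot.grab_frame("wrist")
cw=np.array([[736,371],[401,77],[66,371]])/4+[180,100]
def m(v,z=.114):
    return np.array([[v[0]+.079*np.cos(v[2]+a),v[1]+.079*np.sin(v[2]+a),z] for a in np.radians([-80,0,80])])
r=least_squares(lambda v:(proj(fw,m(v))-cw).ravel(),[.5,-.37,-1]); print(np.round(r.x,4),np.degrees(r.x[2]),np.round(r.fun,1))
for y,z in ((322,.155),(606,.155)): print(onz(fw,np.array([400,y])/4+[180,100],z))
print(bot.observe()["position"],bot.observe()["tool_rot"])
E
```

```text
[ 0.482  -0.3975 -1.4892] -85.32578586306863 [ 0.6  0.3 -0.1 -0.3 -0.5  0.2]
[ 0.48456373 -0.43147629  0.155     ]
[ 0.47984224 -0.37147368  0.155     ]
[ 0.478537   -0.40156944  0.21973664] [-3.14145015e+00  4.17508199e-05 -1.48826442e+00]
```

```bash
python3 -m handwheel '[[-0.13,-0.16,0.6,0,0,0],[0,0,0.8,0,0,0],[0,0,0.8,0,0,0],[0,0,0.8,0,0,0],[0,0,0.6,0,0,0],[0,0,0.22,0,0,0],[0,0,0,0,0,0]]' && python3 -m handwheel '[[0,0,0,0,0,0],[0,0,0,0,0,0],[0,0,0,0,0,0],[0,0,0,0,0,0],[0,0,0,0,0,0],[0,0,0,0,0,0]]' 1 40; python3 - <<'E'
from h import *
f=bot.grab_frame("wrist"); cv2.imwrite("pics/w3.png",f["pixels"])
o=bot.observe(); print(o["position"],o["force"],o["moment"],o["grip_width"],np.round(o["qpos"],2))
E
```

```text
clock: 6.15
position: [0.4824, -0.3979, 0.1241]
tool_rot: [3.141, 0.0, -1.49]
force: [-0.2, -0.6, 0.8]
grip_width: 0.0853
clock: 6.9
position: [0.4822, -0.3979, 0.1245]
tool_rot: [3.141, 0.0, -1.49]
force: [-1.7, 1.4, 5.9]
grip_width: 0.0149
[ 0.48220795 -0.39788445  0.12448189] [-2.47397172  1.80829666  4.93858947] [ 0.39780967  0.54581843 -0.01851327] 0.014637945687685089 [ 0.42  0.64  0.26  1.69 -0.21  0.85 -2.29]
```

View pics/w3.png

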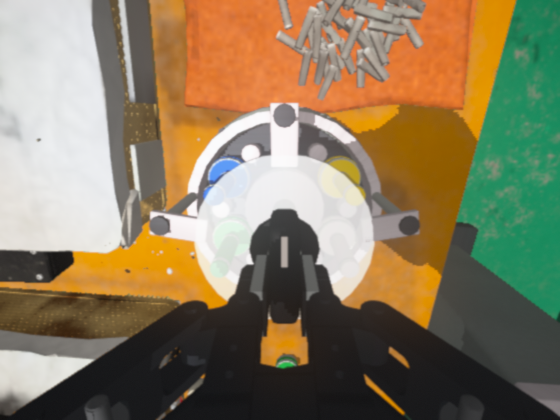

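```bash
python3 -m handwheel '[[0,0,0,0,0,-0.014],[0,0,0,0,0,-0.025],[0,0,0,0,0,-0.025],[0,0,0,0,0,-0.025],[0,0,0,0,0,-0.025],[0,0,0,0,0,-0.025],[0,0,0,0,0,-0.025],[0,0,0,0,0,0]]'; python3 -m handwheel '[[0,0,0,0,0,-0.025],[0,0,0,0,0,-0.025],[0,0,0,0,0,-0.025],[0,0,0,0,0,-0.025],[0,0,0,0,0,-0.025],[0,0,0,0,0,-0.025],[0,0,0,0,0,-0.020],[0,0,0,0,0,0]]'; python3 - <<'E'
from h import *
f=bot.grab_frame("wrist"); cv2.imwrite("pics/w4.png",f["pixels"])
o=bot.observe(); print(np.degrees(o["tool_rot"]),o["position"],o["force"],o["moment"],o["grip_width"],np.round(o["qpos"],2))
E
```

```text
clock: 7.95
position: [0.4828, -0.3975, 0.1245]
tool_rot: [-3.141, -0.001, -0.46]
force: [1.4, 4.9, 5.5]
grip_width: 0.0147
clock: 8.95
position: [0.4828, -0.3967, 0.1245]
tool_rot: [-3.141, -0.001, 0.607]
force: [-0.6, 9.2, 9.6]
grip_width: 0.0145
[-1.79940617e+02 -6.15924310e-02  3.46684653e+01] [ 0.48279561 -0.39673206  0.1245016 ] [-0.82134001  8.58387258  9.33997544] [ 1.98636213  0.07722649 -0.01031877] 0.0148494806527456 [ 0.79  0.63 -0.29  1.66  0.22  0.88 -0.56]
```

View pics/w4.png

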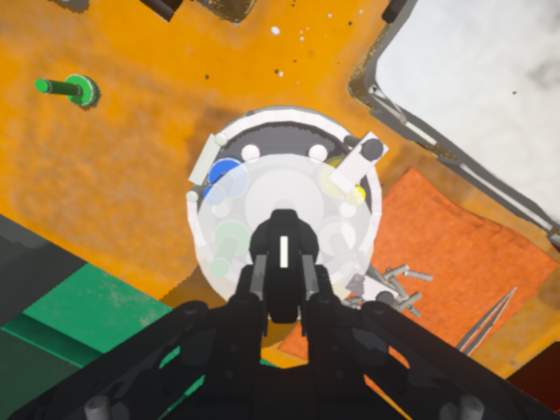

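```bash
python3 -m handwheel '[[0,0,0,0,0,0],[0,0,0,0,0,0],[0,0,0,0,0,0],[0,0,0,0,0,0],[0,0,-0.3,0,0,0],[0,0,-1,0,0,0],[0,0,-1,0,0,0],[0,0,-1,0,0,0]]' -1; python3 -m handwheel '[[0,0,-1,0,0,0],[0,0,-1,0,0,0],[0,0,-0.7,0,0,-0.01],[0,0,0,0,0,-0.027],[0,0,0,0,0,-0.027],[0,0,0,0,0,-0.027],[0,0,0,0,0,-0.027],[0,0,0,0,0,-0.027]]'; python3 -m handwheel '[[0,0,0,0,0,-0.0217],[0,0,0,0,0,0],[0,0,0,0,0,0]]';python3 - <<'E'
from h import *
f=bot.grab_frame("wrist"); cv2.imwrite("pics/w5.png",f["pixels"])
f=bot.grab_frame("side"); crop(f,250,215,400,365,4,"sd5.png")
o=bot.observe(); print(np.degrees(o["tool_rot"]),o["position"],o["force"],o["grip_width"],np.round(o["qpos"],2))
E
```

```text
clock: 10.0
position: [0.4824, -0.3979, 0.2081]
tool_rot: [3.141, -0.0, 0.608]
force: [-0.1, 0.3, 1.0]
grip_width: 0.0853
clock: 11.0
position: [0.4823, -0.3979, 0.2748]
tool_rot: [3.141, 0.0, 1.525]
force: [-0.2, 0.1, -0.2]
grip_width: 0.0853
clock: 11.38
position: [0.4823, -0.3979, 0.2744]
tool_rot: [3.142, 0.0, 1.652]
force: [-0.3, -0.3, -0.9]
grip_width: 0.0853
[1.79998803e+02 1.28607187e-02 9.47541299e+01] [ 0.48237533 -0.39786401  0.2743894 ] [ 0.50897606  0.23396901 -0.07969892] 0.0853093761860136 [ 0.96  0.51 -0.55  1.5   0.28  1.21  0.45]
```

View pics/w5.png

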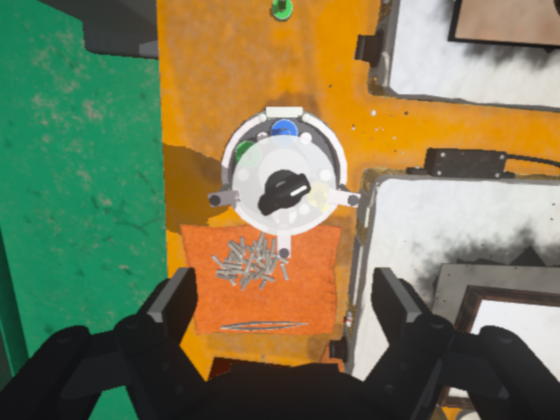

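View pics/sd5.png

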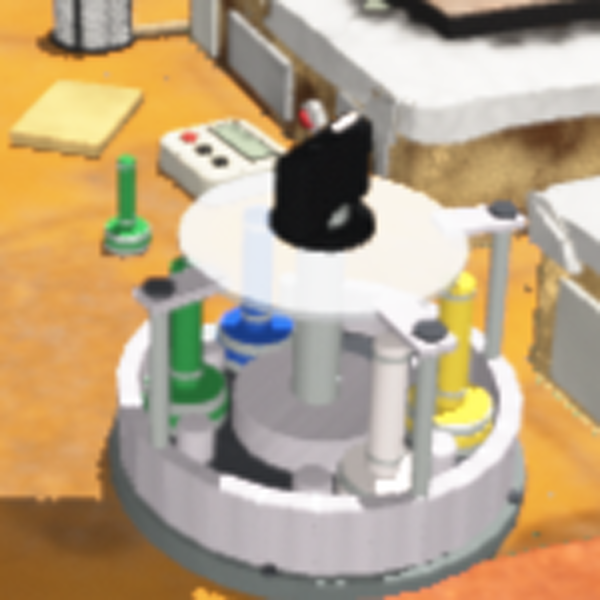

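```bash
cat >> h.py <<'E'
AX=np.array([.4823,-.3979]); PSI=-1.489
g=np.array([-np.cos(PSI),-np.sin(PSI),0])
def lean(gdir,th):  # rotation matrix leaning outward along gdir
    x=gdir*np.cos(th)+np.array([0,0,-np.sin(th)]); z=-gdir*np.sin(th)+np.array([0,0,-np.cos(th)])
    return np.c_[x,np.cross(z,x),z]
def delta(pt,Rt,rest=None):
    o=bot.observe(); R=Ro.from_euler("xyz",o["tool_rot"]).as_matrix()
    d=R.T@(pt-np.array(o["position"])); rv=Ro.from_matrix(R.T@Rt).as_rotvec()
    return np.round(d/.025,2), np.round(rv/(2*np.pi),4)
E
python3 -m handwheel '[[0.6,0,0,0,-0.02,0],[1,0,0,0,-0.025,0],[1,0,0,0,-0.025,0],[1,0,0,0,-0.025,0],[1,0,0,0,-0.0161,0],[1,0,0,0,0,0],[0,0,0,0,0,0],[0,0,0,0,0,0]]' 0; python3 - <<'E'
from h import *
f=bot.grab_frame("wrist"); cv2.imwrite("pics/w6.png",f["pixels"])
o=bot.observe(); print(np.degrees(o["tool_rot"]),o["position"],o["grip_width"],np.round(o["qpos"],2))
th=np.radians(40); R=lean(g,th); G=np.r_[AX,0]+.055*g+[0,0,.07]; T=G+.0187*R[:,2]
print(T, delta(T-.1*R[:,2],R),delta(T,R))
E
```

```text
clock: 12.48
position: [0.4713, -0.2751, 0.2254]
tool_rot: [-3.138, 0.679, 1.654]
force: [-0.0, -0.1, -0.5]
grip_width: 0.0427
[-179.82543057   38.90349907   94.74345135] [ 0.47117478 -0.2753228   0.22551719] 0.042590948454082116 [ 0.34  0.37 -0.43  2.07  1.03  1.03 -0.68]
[ 0.47878832 -0.35506383  0.05567497] (array([1.85, 0.05, 3.3 ]), array([-0.0004, -0.003 ,  0.0001])) (array([1.77, 0.06, 7.3 ]), array([-0.0004, -0.003 ,  0.0001]))
```

View pics/w6.png

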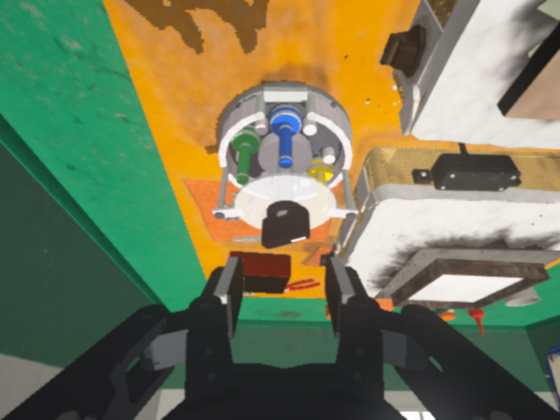

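```bash
python3 -m handwheel '[[0.4,0,0.8,0,-0.003,0],[0.5,0.02,0.8,0,0,0],[0.5,0.02,0.8,0,0,0],[0.45,0.02,0.7,0,0,0],[0,0,0,0,0,0],[0,0,0,0,0,0]]'; python3 - <<'E'
from h import *
f=bot.grab_frame("wrist"); cv2.imwrite("pics/w7.png",f["pixels"])
o=bot.observe(); print(np.degrees(o["tool_rot"]),o["position"],o["grip_width"],np.round(o["qpos"],2))
th=np.radians(40); R=lean(g,th); G=np.r_[AX,0]+.055*g+[0,0,.07]; T=G+.0187*R[:,2]
print(delta(T,R)); S=np.r_[AX,0]+.055*g
print(proj(f,[S+[0,0,z] for z in (.02,.07,.094)]), proj(f,T))
for r in bot.trace(f,"die_blue"): print(r["score"],r["point"])
crop(f,210,50,380,220,4,"w7c.png")
E
```

```text
clock: 13.28
position: [0.4737, -0.2885, 0.1366]
tool_rot: [-3.138, 0.698, 1.655]
force: [-0.5, 0.4, -0.5]
grip_width: 0.0423
[-179.84060739   39.98685953   94.80677466] [ 0.47380122 -0.28840011  0.13668563] 0.042885572695378085 [ 0.3   0.54 -0.37  2.13  1.23  0.96 -0.93]
(array([ 0.03, -0.01,  4.2 ]), array([-0.0002, -0.    ,  0.0003]))
[[283.48994054 164.09971219]
 [283.25786774 207.96647599]
 [283.12888288 232.347396  ]] [[283.35802013 202.02114498]]
0.61 [283.4, 179.0]
```

View pics/w7.png

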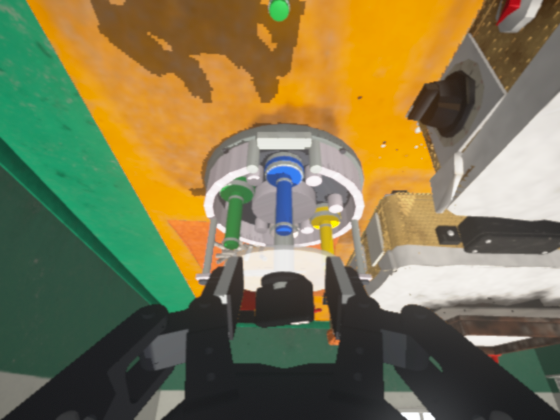

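View pics/w7c.png

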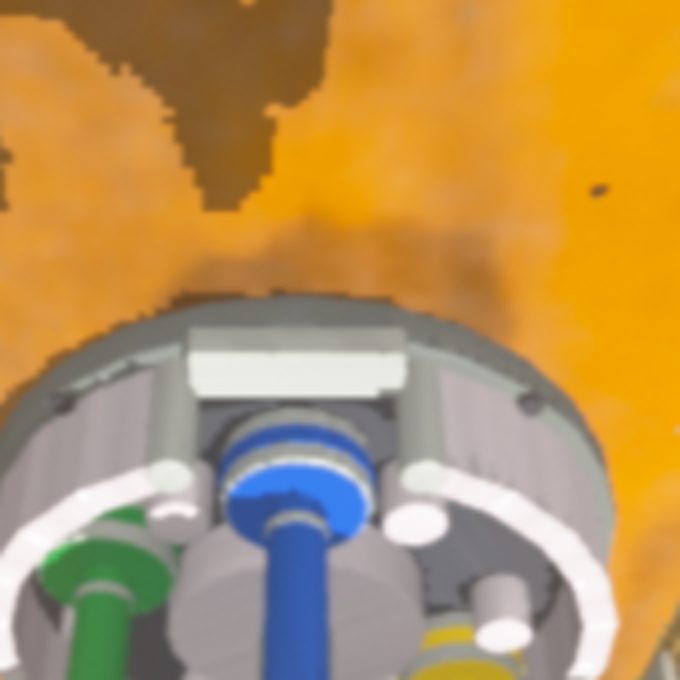

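```bash
python3 -m handwheel '[[0,0,0.6,0,0,0],[0,0,0.8,0,0,0],[0,0,0.8,0,0,0],[0,0,0.8,0,0,0],[0,0,0.6,0,0,0],[0,0,0.5,0,0,0],[0,0,0,0,0,0]]'; python3 - <<'E'
from h import *
f=bot.grab_frame("wrist"); cv2.imwrite("pics/w8.png",f["pixels"])
f=bot.grab_frame("side"); crop(f,230,195,410,375,4,"sd8.png")
o=bot.observe(); print(np.degrees(o["tool_rot"]),o["position"],o["force"],o["grip_width"],np.round(o["qpos"],2))
th=np.radians(40); R=lean(g,th); G=np.r_[AX,0]+.055*g+[0,0,.07]; T=G+.0187*R[:,2]
print(delta(T,R))
E
```

```text
clock: 14.25
position: [0.4782, -0.3541, 0.0564]
tool_rot: [-3.136, 0.697, 1.657]
force: [-0.1, 0.3, 0.4]
grip_width: 0.0429
[-179.7480702    39.95314386   94.92146756] [ 0.47878007 -0.35341966  0.05717059] [ 0.36834012 -0.23542215  0.89654605] 0.042920213839010374 [ 0.37  0.71 -0.29  2.11  1.47  0.87 -1.06]
(array([-0.01, -0.  ,  0.09]), array([-0.0003, -0.0001,  0.0005]))
```

View pics/w8.png

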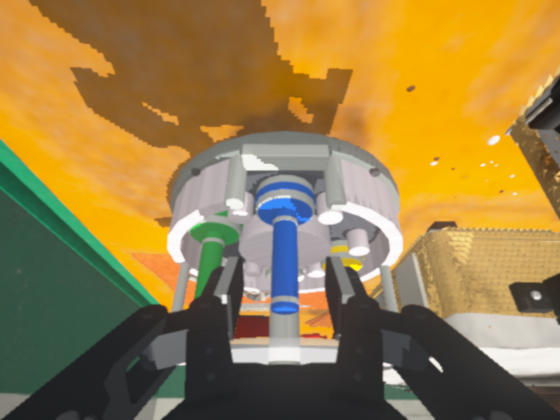

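View pics/sd8.png

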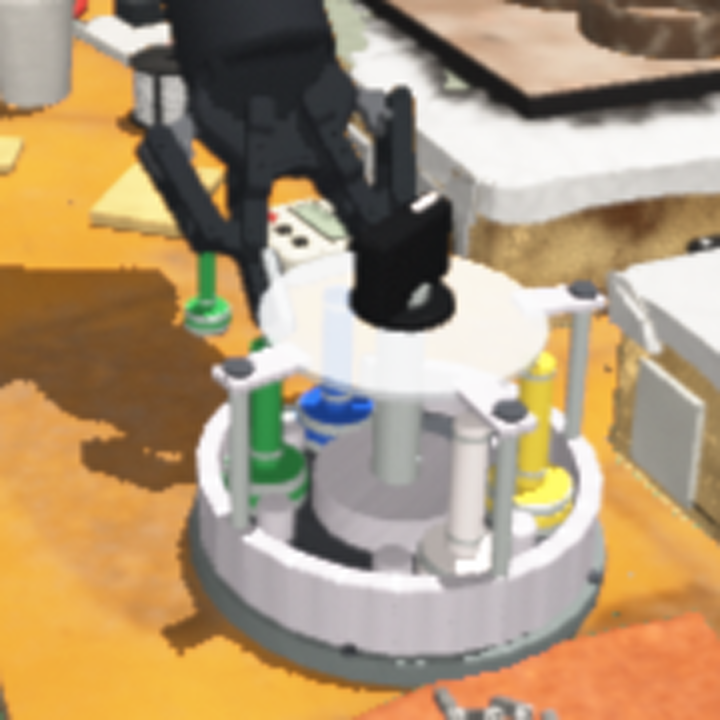

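```bash
python3 -m handwheel '[[0,0,0,0,0,0],[0,0,0,0,0,0],[0,0,0,0,0,0],[0,0,0,0,0,0],[0,0,0,0,0,0]]' 1 60; python3 - <<'E'
from h import *
f=bot.grab_frame("wrist"); crop(f,180,130,400,340,3.5,"w9.png")
o=bot.observe(); print(np.degrees(o["tool_rot"]),o["position"],o["force"],o["moment"],o["grip_width"])
R=Ro.from_euler("xyz",o["tool_rot"]).as_matrix(); print(R.T@g/.025*.01, R.T@[0,0,1]/.025*.001)
E
```

```text
clock: 14.98
position: [0.479, -0.3537, 0.0575]
tool_rot: [-3.138, 0.698, 1.656]
force: [-0.3, 1.6, 6.4]
grip_width: 0.0108
[-179.7834663    39.99525788   94.90530795] [ 0.47900379 -0.35363034  0.0575297 ] [-0.26711128  1.92866898  6.29246705] [ 0.03782587  0.05649437 -0.07910457] 0.01083608948688508
[ 0.30643682  0.00055537 -0.25709174] [-0.02570897 -0.00011581 -0.03064369]
```

View pics/w9.png

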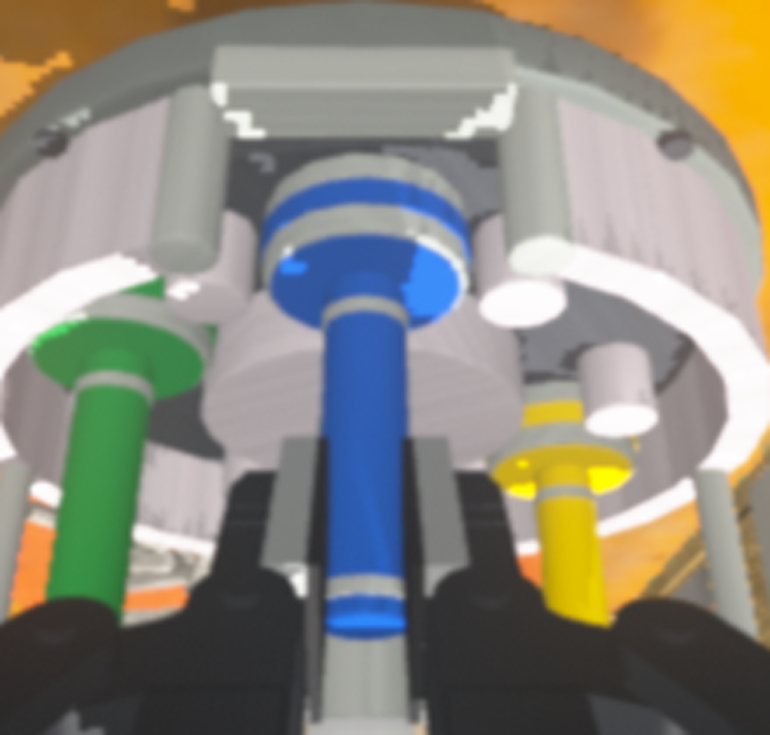

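```bash
python3 -m handwheel '[[-0.04,0,-0.05,0,0,0],[0.15,0,-0.13,0,0,0],[0.25,0,-0.21,0,0,0],[0.25,0,-0.21,0,0,0],[0.25,0,-0.21,0,0,0],[0.25,0,-0.21,0,0,0],[0.25,0,-0.21,0,0,0],[0,0,0,0,0,0]]'; python3 - <<'E'
from h import *
f=bot.grab_frame("wrist"); crop(f,180,130,400,340,3.5,"w10.png")
f=bot.grab_frame("side"); crop(f,230,195,410,375,4,"sd10.png")
o=bot.observe(); print(np.degrees(o["tool_rot"]),o["position"],o["force"],o["moment"],o["grip_width"])
print((np.array(o["position"])-np.r_[AX,0])@g)
E
```

```text
clock: 16.02
position: [0.4751, -0.3073, 0.0587]
tool_rot: [-3.137, 0.697, 1.658]
force: [-0.4, -0.3, -1.4]
grip_width: 0.0107
[-179.72776378   39.96966658   94.91959166] [ 0.47484002 -0.30812628  0.05876909] [ 0.65721226  0.707993   -1.38795284] [0.86397937 0.13156922 0.02588543] 0.010717883405742125
0.09008308232898199
```

View pics/w10.png

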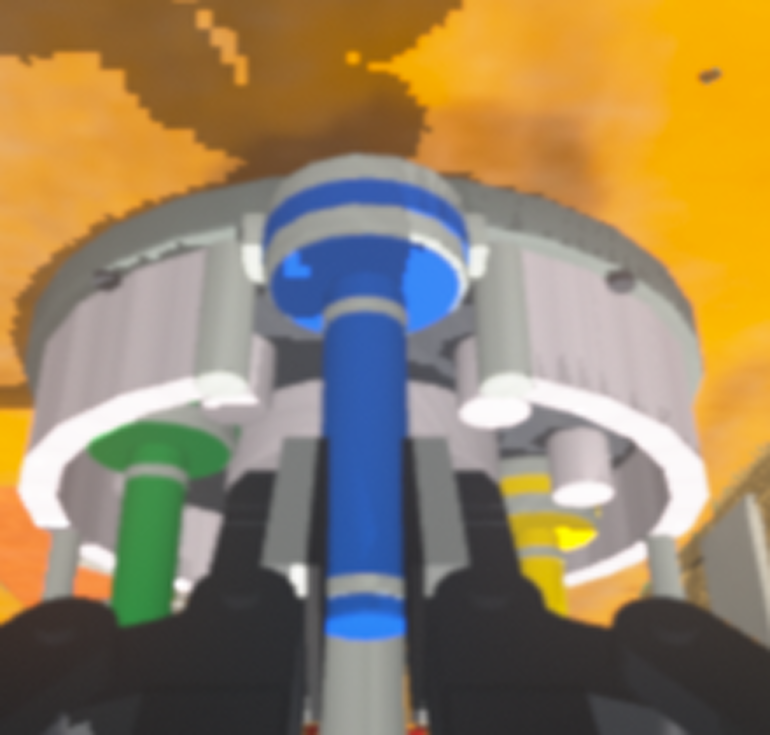

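View pics/sd10.png

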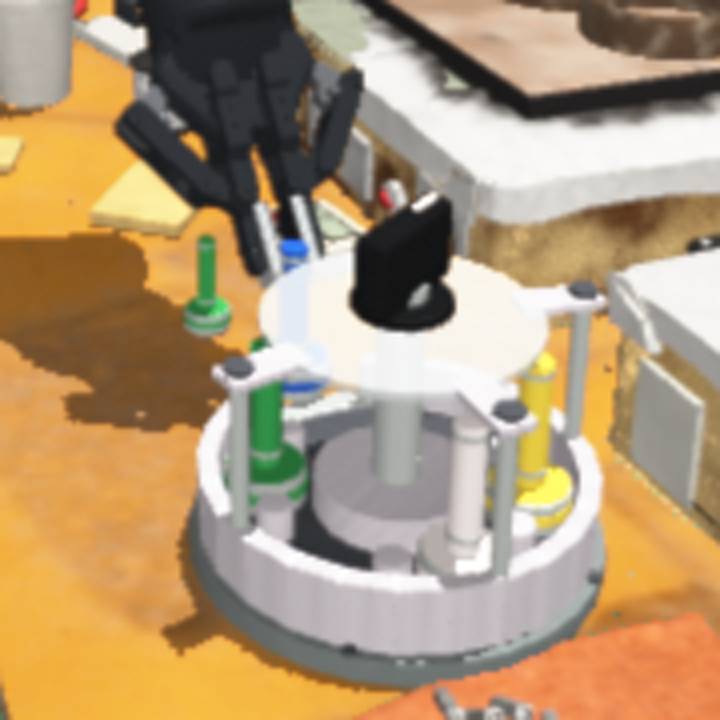

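```bash
python3 -m handwheel '[[0.3,0,-0.25,0,0,0],[0.3,0,-0.25,0,0,0],[0.3,0,-0.25,0,0,0],[-0.2,0,-0.4,0,0,0],[-0.4,0,-0.5,0,0,0],[-0.5,0,-0.6,0,0,0],[-0.4,0,-0.5,0,0,0],[0,0,0,0,0,0]]'; python3 - <<'E'
from h import *
f=bot.grab_frame("scene"); crop(f,235,210,325,265,8,"sc11.png"); 
f=bot.grab_frame("side"); crop(f,210,180,330,290,6,"sd11.png")
o=bot.observe(); print(np.degrees(o["tool_rot"]),o["position"],o["force"],o["moment"],o["grip_width"])
E
```

```text
clock: 17.12
position: [0.4728, -0.2757, 0.1225]
tool_rot: [-3.14, 0.698, 1.654]
force: [1.0, 0.1, -2.0]
grip_width: 0.0102
[-179.75424774   39.96743721   94.89761024] [ 0.47229557 -0.27552293  0.1211126 ] [ 0.13960048 -0.27974865 -1.32076037] [ 0.87190615  0.09925829 -0.0080301 ] 0.010767567095398577
```

View pics/sc11.png

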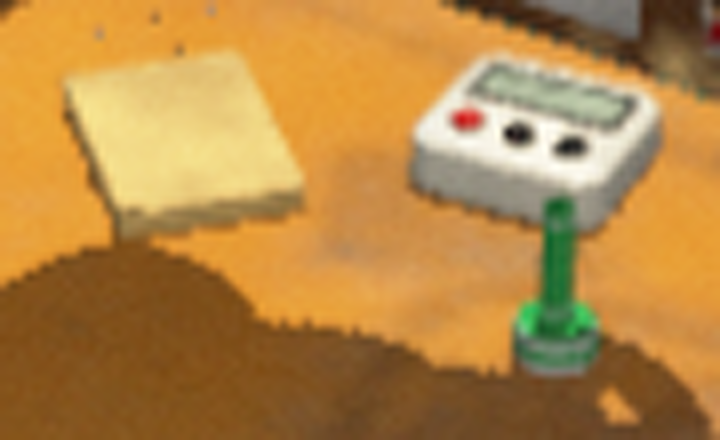

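View pics/sd11.png

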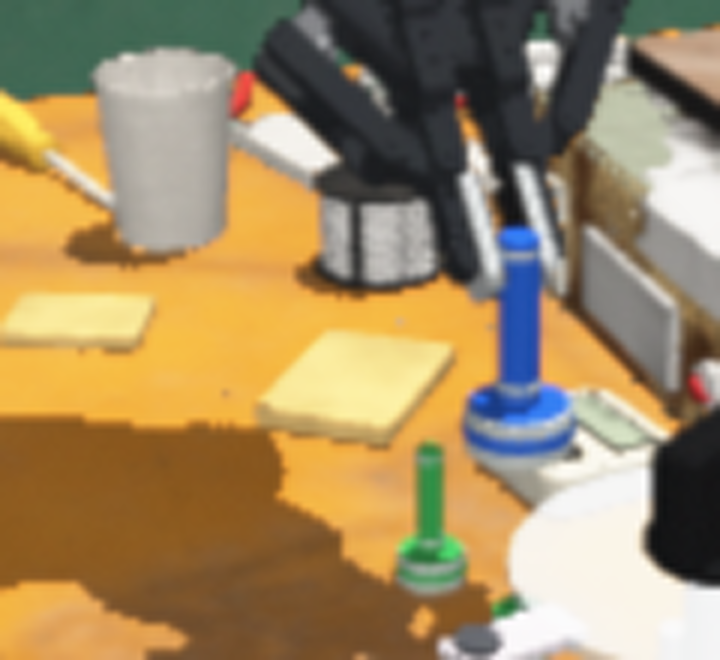

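```bash
python3 - <<'E'
from h import *
from scipy.optimize import least_squares
fc=bot.grab_frame("scene"); fs=bot.grab_frame("side")
c=np.array([[68,80],[235,52],[302,185],[120,215]])/8+[235,210]
s=np.array([[335,335],[453,348],[385,434],[260,402]])/6+[210,180]
for nm,f,p in(("sc",fc,c),("sd",fs,s)):
    Q=np.array([onz(f,q,.01) for q in p]); print(nm,np.round(Q[:,:2],4).tolist(),Q.mean(0)[:2],np.degrees(np.arctan2(*(Q[2]-Q[1])[1::-1])))
cx={n:[] for n in("cup","spool","timer")}
for n in cx:
    for f in(fc,fs):
        r=bot.trace(f,n)
        if r: cx[n].append((f,r[0]["point"]))
    if len(cx[n])==2: print(n,tri(cx[n]),[p for _,p in cx[n]])
o=bot.observe(); R=Ro.from_euler("xyz",o["tool_rot"]).as_matrix(); T=np.array(o["position"])
print("grasp pt",T-.0187*R[:,2])
# blue stem in side: axis pixel column & foot
b=bot.trace(fs,"die_blue")[0]; ys,xs=np.nonzero(b["region"]); print(xs.min(),xs.max(),ys.min(),ys.max())
st=T-.0187*R[:,2]; print(proj(fs,[st+[0,0,-.05],st,st+[0,0,.024]]))
E
```

```text
sc [[0.4794, 0.0037], [0.5252, -0.0292], [0.4759, -0.0941], [0.4293, -0.0592]] [ 0.47743284 -0.04469097] -127.2132591686218
sd [[0.4835, 0.0004], [0.5281, -0.0298], [0.4761, -0.1003], [0.4358, -0.0552]] [ 0.4808795  -0.04621944] -126.44636653137363
cup [0.45278318 0.18590907 0.04126083] [[185.4, 193.1], [239.2, 204.2]]
spool [0.51868088 0.08514563 0.03307789] [[229.5, 197.0], [269.5, 215.3]]
timer [ 0.53626211 -0.14937332  0.01827375] [[304.8, 228.0], [305.5, 253.2]]
grasp pt [ 0.47132611 -0.26342439  0.13512842]
287 304 218 258
[[295.33914406 253.27866725]
 [295.37280197 229.63507631]
 [295.3895369  217.87932606]]
```

```bash
python3 - <<'E'
from h import *
R=lean(g,np.radians(40)); G=np.array([.480,-.0445,.135]); print(delta(G+.0187*R[:,2],R))
E
```

```text
(array([ 6.67,  1.07, -5.58]), array([-0.0004, -0.0001,  0.0005]))
```

```bash
python3 -m handwheel '[[0.3,0.05,-0.25,0,0,0],[0.6,0.1,-0.5,0,0,0],[0.8,0.13,-0.67,0,0,0],[0.8,0.13,-0.67,0,0,0],[0.8,0.13,-0.67,0,0,0],[0.8,0.13,-0.67,0,0,0],[0.8,0.13,-0.67,0,0,0],[0.8,0.13,-0.67,0,0,0]]'; python3 -m handwheel '[[0.6,0.1,-0.5,0,0,0],[0.3,0.04,-0.25,0,0,0],[0.07,0,-0.06,0,0,0],[0,0,0,0,0,0],[0,0,0,0,0,0]]'; python3 - <<'E'
from h import *
R=lean(g,np.radians(40)); G=np.array([.480,-.0445,.135]); print(delta(G+.0187*R[:,2],R)); print(np.round(bot.observe()["qpos"],2))
f=bot.grab_frame("scene"); cv2.imwrite("pics/sc12.png",f["pixels"]); 
f=bot.grab_frame("side"); crop(f,210,160,350,290,5,"sd12.png")
E
```

```text
clock: 18.68
position: [0.4799, -0.0859, 0.1209]
tool_rot: [-3.137, 0.697, 1.658]
force: [-0.0, -0.2, -2.0]
grip_width: 0.0108
clock: 19.3
position: [0.4809, -0.0573, 0.1209]
tool_rot: [-3.137, 0.698, 1.656]
force: [0.0, -0.7, -1.0]
grip_width: 0.0108
(array([ 0.03,  0.01, -0.01]), array([-0.0004, -0.    ,  0.0004]))
[-0.07  0.63 -0.53  2.05  0.99  1.22 -1.19]
```

View pics/sd12.png

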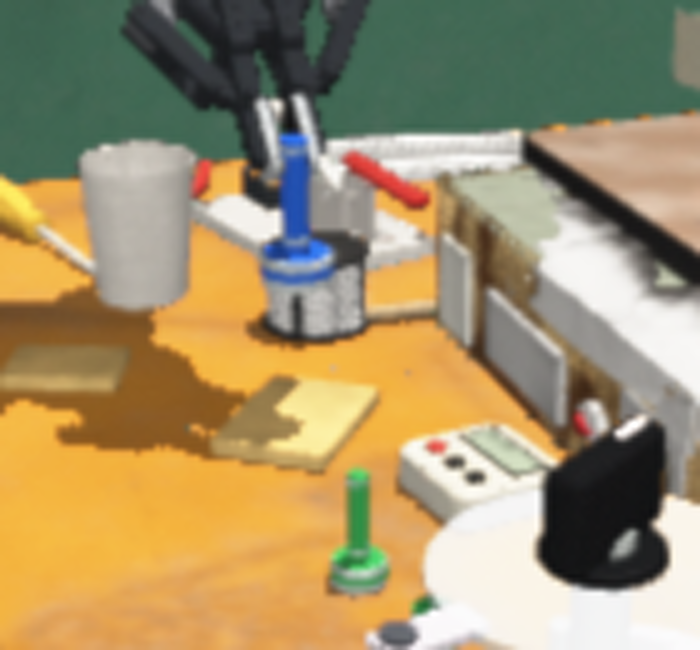

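View pics/sc12.png

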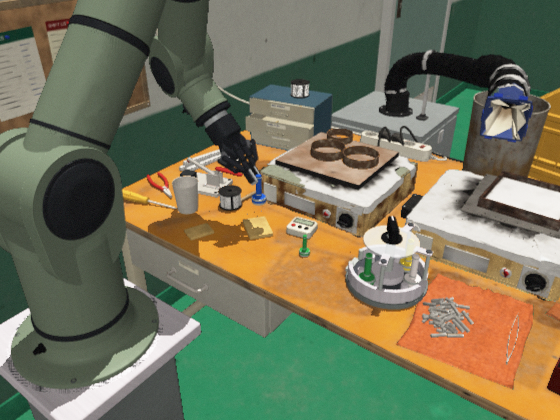

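```bash
python3 -m handwheel '[[0.2,0,0.24,0,0,0],[0.4,0,0.48,0,0,0],[0.4,0,0.48,0,0,0],[0.4,0,0.48,0,0,0],[0.2,0,0.24,0,0,0],[0.1,0,0.12,0,0,0],[0,0,0,0,0,0]]'; python3 - <<'E'
from h import *
R=lean(g,np.radians(40)); G=np.array([.480,-.0445,.0605]); print(delta(G+.0187*R[:,2],R)); o=bot.observe();print(o["force"],o["position"])
fc=bot.grab_frame("scene"); crop(fc,200,160,320,250,6,"sc13.png"); 
fs=bot.grab_frame("side"); crop(fs,230,180,310,260,8,"sd13.png")
Rt=Ro.from_euler("xyz",o["tool_rot"]).as_matrix(); st=np.array(o["position"])-.0187*Rt[:,2]; print("grasp",st)
for f in(fc,fs):
    print(proj(f,[st+[0,0,-.05],st+[0,0,.024]]).tolist())
    b=bot.trace(f,"die_blue")
    if b: ys,xs=np.nonzero(b[0]["region"]); print(xs.min(),xs.max(),ys.min(),ys.max())
E
```

```text
clock: 20.27
position: [0.4808, -0.0567, 0.0544]
tool_rot: [-3.137, 0.697, 1.657]
force: [0.4, 0.1, -0.8]
grip_width: 0.0105
(array([0.22, 0.01, 0.25]), array([-0.0003, -0.0001,  0.0005]))
[ 0.43715086  0.13280149 -0.79086536] [ 0.48081173 -0.05671708  0.05439092]
grasp [ 0.47986963 -0.04474378  0.06872418]
[[258.15591992117436, 223.0916781144989], [257.5007952291479, 197.75589846130327]]
252 266 199 228
[[269.17957825609165, 239.71727797279422], [268.4999923530266, 212.23412020522204]]
262 276 212 243
```

View pics/sc13.png

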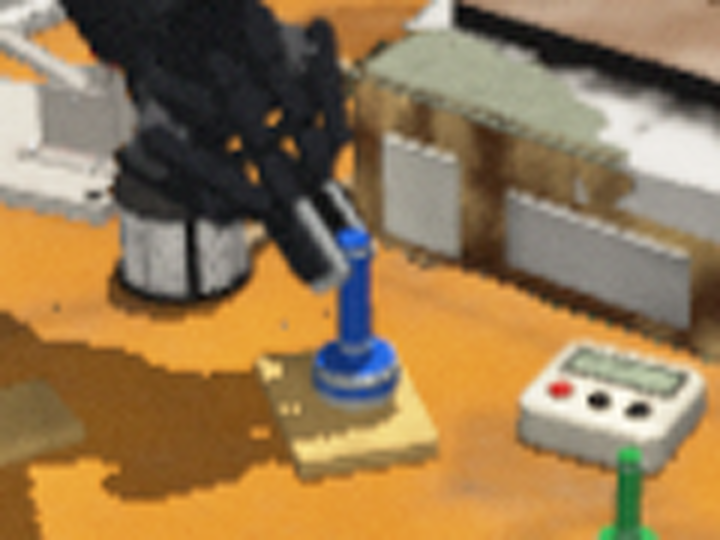

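View pics/sd13.png

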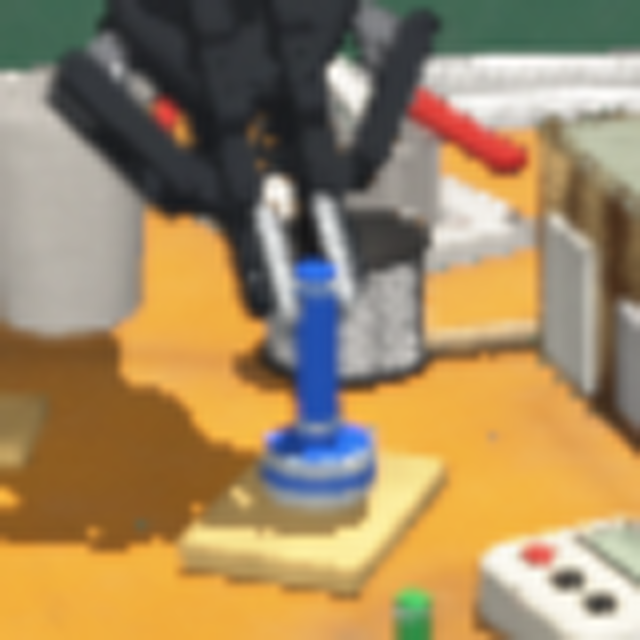

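```bash
python3 -m handwheel '[[0.05,0,0.061,0,0,0],[0.05,0,0.061,0,0,0],[0.05,0,0.061,0,0,0],[0,0,0,0,0,0]]'; python3 -m handwheel '[[0.025,0,0.03,0,0,0],[0,0,0,0,0,0]]'; python3 -m handwheel '[[0.025,0,0.03,0,0,0],[0,0,0,0,0,0]]'
```

```text
clock: 20.98
position: [0.4807, -0.0568, 0.0483]
tool_rot: [-3.136, 0.697, 1.657]
force: [0.4, 0.4, -1.5]
grip_width: 0.0106
clock: 21.22
position: [0.4808, -0.0568, 0.0475]
tool_rot: [-3.137, 0.698, 1.657]
force: [-0.6, -0.1, -1.2]
grip_width: 0.0104
clock: 21.48
position: [0.4809, -0.0571, 0.0474]
tool_rot: [-3.138, 0.699, 1.656]
force: [-3.8, 3.2, 15.9]
grip_width: 0.0109
```

```bash
python3 -m handwheel '[[-0.01,0,-0.012,0,0,0],[0,0,0,0,0,0]]'; python3 - <<'E'
from h import *
o=bot.observe(); print(o["force"],o["moment"])
fc=bot.grab_frame("scene"); crop(fc,220,180,310,250,8,"sc14.png"); 
fs=bot.grab_frame("side"); crop(fs,230,180,310,260,8,"sd14.png")
E
```

```text
clock: 21.72
position: [0.4809, -0.057, 0.0475]
tool_rot: [-3.138, 0.698, 1.656]
force: [-2.0, 1.6, 8.1]
grip_width: 0.0106
[-1.99180684  1.62874238  8.13679048] [-0.34235991  0.20060374 -0.21656494]
```

View pics/sc14.png

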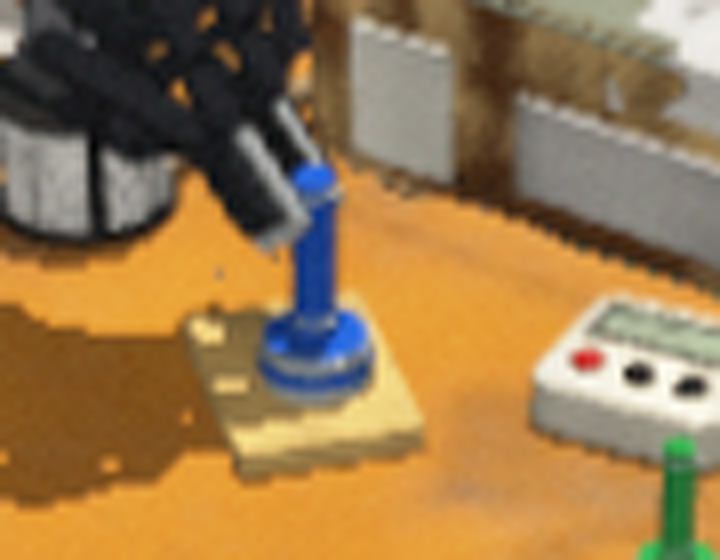

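View pics/sd14.png

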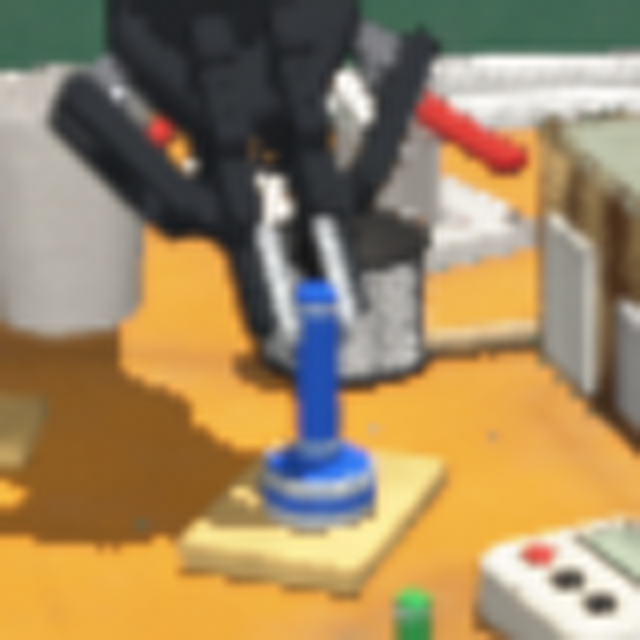

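```bash
python3 -m handwheel '[[0,0,0,0,0,0],[0,0,0,0,0,0],[0,0,0,0,0,0],[0,0,0,0,0,0],[0,0,-0.2,0,0,0],[0,0,-0.6,0,0,0],[0,0,-0.8,0,0,0],[0,0,-0.8,0,0,0]]' 0;  python3 -m handwheel '[[0,0,-0.8,0,0,0],[0,0,-0.8,0,0,0],[0,0,-0.8,0,0,0],[0,0,-0.8,0,0,0],[0,0,-0.4,0,0,0],[0,0,0,0,0,0],[0,0,0,0,0,0]]'; python3 - <<'E'
from h import *
fc=bot.grab_frame("scene"); crop(fc,160,150,440,310,2.8,"sc15.png"); crop(fc,220,180,310,250,8,"sc15b.png")
fs=bot.grab_frame("side"); crop(fs,200,170,400,370,3,"sd15.png")
fw=bot.grab_frame("wrist"); cv2.imwrite("pics/w15.png",fw["pixels"])
ps={n:[(f,bot.trace(f,n)[0]) for f in (fc,fs)] for n in("die_blue",)}
P=[]
for f,r in ps["die_blue"]:
    ys,xs=np.nonzero(r["region"]); t=ys<ys.min()+3; P.append((f,[xs[t].mean(),ys.min()+2])); k=ys>ys.max()-4; print(P[-1][1],xs[k].mean(),ys.max())
print("stem top",tri(P)); print(bot.observe()["force"])
E
```

```text
clock: 22.82
position: [0.4778, -0.017, 0.0943]
tool_rot: [-3.138, 0.697, 1.657]
force: [-0.2, -0.1, -0.2]
grip_width: 0.0429
clock: 23.7
position: [0.473, 0.0387, 0.1616]
tool_rot: [-3.136, 0.698, 1.657]
force: [-0.3, -0.1, 0.0]
grip_width: 0.0427
[np.float64(258.5), np.int64(204)] 259.5 230
[np.float64(268.3076923076923), np.int64(218)] 269.5 245
stem top [ 0.47728871 -0.04968547  0.07882761]
[ 0.14501944 -0.45151679  0.33330236]
```

View pics/sc15.png

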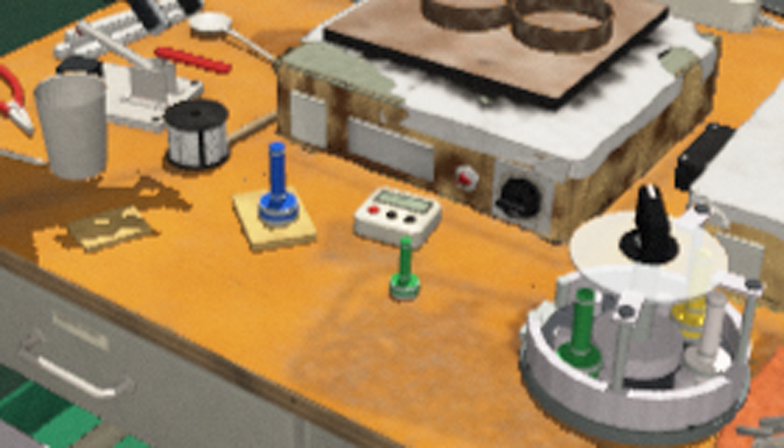

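View pics/sd15.png

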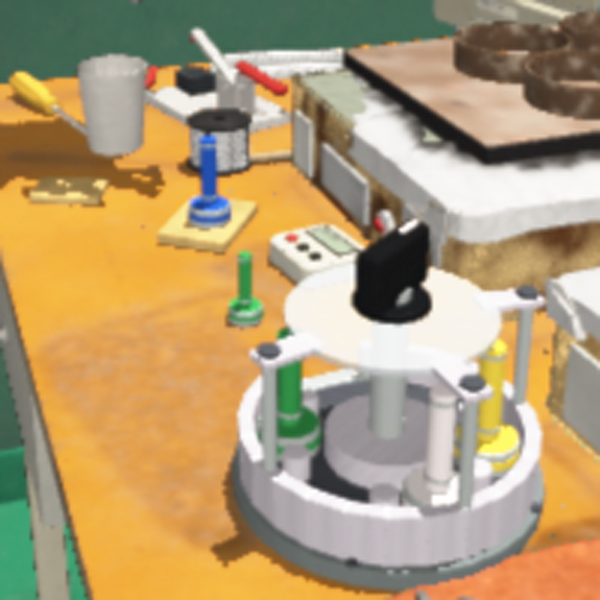

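View pics/w15.png

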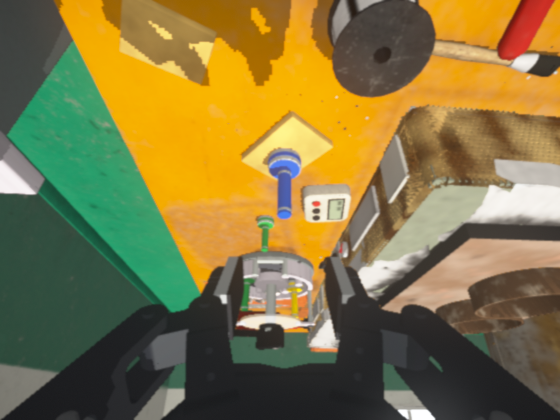

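```bash
python3 - <<'E'
from h import *
fw=bot.grab_frame("wrist"); crop(fw,225,95,345,225,5,"w16.png")
E
```

```text
(no output)
```

View pics/w16.png

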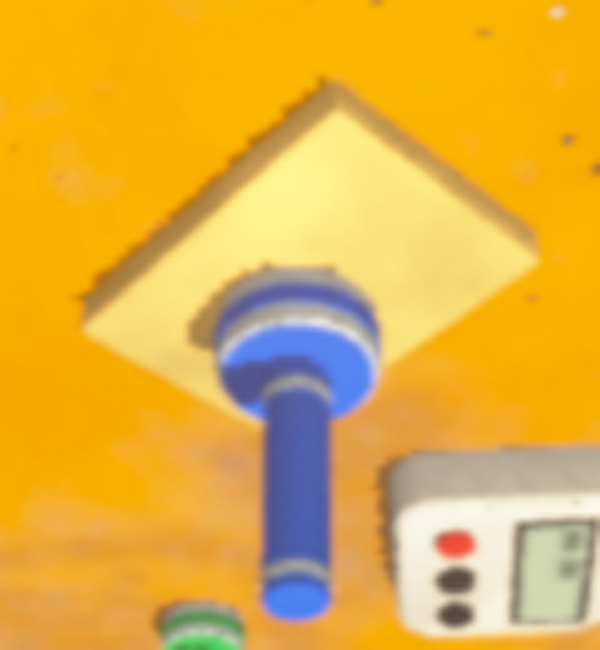

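View pics/sc15b.png

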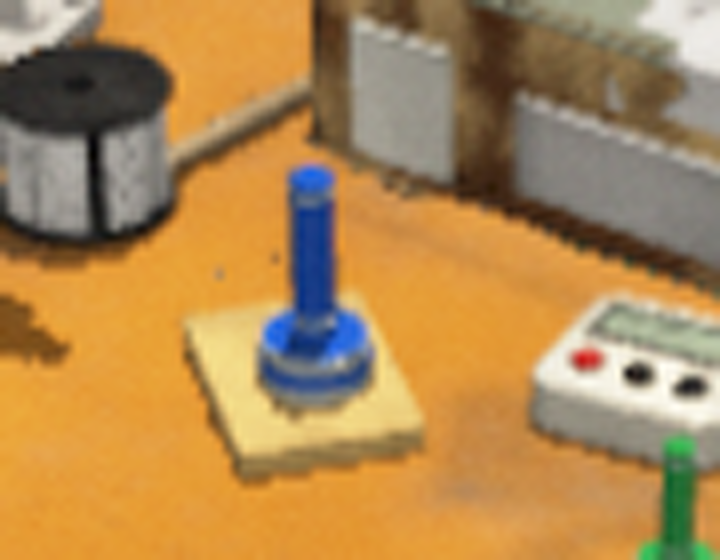

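```bash
python3 - <<'E'
from h import *
fw=bot.grab_frame("wrist"); fc=bot.grab_frame("scene"); fs=bot.grab_frame("side")
W=lambda p:np.array(p)/5+[225,95]; C=lambda p:np.array(p)/8+[220,180]
Q=np.array([onz(fw,W(p),.01) for p in ([337,108],[538,258],[82,328])]); print(np.round(Q,4))
print([np.linalg.norm(Q[0]-Q[i]) for i in(1,2)])
c=(Q[1]+Q[2])/2; u=(Q[0]-Q[1])/np.linalg.norm(Q[0]-Q[1]); v=(Q[0]-Q[2])/np.linalg.norm(Q[0]-Q[2]); print("block c",c)
far=onz(fw,W([297,268]),.010); o,_=ray(fw,[0,0]); d=far-o; d[2]=0; d/=np.linalg.norm(d); die=far-.018*d
top=onz(fw,W([297,598]),.084); mid=onz(fw,W([297,372]),.026); print("die wrist base/top/mid",die,top,mid)
for P in (die,top,mid): print("block frame along short?",(P-c)@u,(P-c)@v)
S=np.array([onz(fc,C(p),.01) for p in ([187,325],[360,298],[425,435],[240,460])]); print("scene block",np.round(S,4),S.mean(0))
near=onz(fc,C([315,405]),.010); o,_=ray(fc,[0,0]); d=near-o; d[2]=0; d/=np.linalg.norm(d); die=near+.018*d
top=onz(fc,C([312,180]),.084); print("scene die",die,top)
c=S.mean(0);e=S[2]-S[1];e/=np.linalg.norm(e);s=np.array([-e[1],e[0],0])
for P in(die,top): print("long,short",(P-c)@e,(P-c)@s)
E
```

```text
[[ 0.4832  0.0121  0.01  ]
 [ 0.5295 -0.0236  0.01  ]
 [ 0.4329 -0.054   0.01  ]]
[np.float64(0.05855531535105246), np.float64(0.08306323374908524)]
block c [ 0.48120924 -0.03879044  0.01      ]
die wrist base/top/mid [ 0.47774713 -0.01302311  0.01      ] [ 0.48059823 -0.04455249  0.084     ] [ 0.48048967 -0.04592098  0.026     ]
block frame along short? 0.01846466005399598 0.018412639003940287
block frame along short? -0.0030315505758207605 -0.004956020136713222
block frame along short? -0.003780514435311298 -0.006110945234678919
scene block [[ 0.4769  0.0021  0.01  ]
 [ 0.5232 -0.0328  0.01  ]
 [ 0.472  -0.0982  0.01  ]
 [ 0.4272 -0.0609  0.01  ]] [ 0.47481935 -0.04747183  0.01      ]
scene die [ 0.47880034 -0.0489991   0.01      ] [ 0.47552364 -0.05268248  0.084     ]
long,short -0.0012516656820530847 0.0040760515646551
long,short 0.003668539273149002 0.0037667899903419733
```

```bash
python3 - <<'E'
from workcell import bot
print(bot.job_done(), bot.observe()["clock"])
E
```

```text
the job is handed in; nothing more can be done
the job is handed in; nothing more can be done
```

I turned the knob 120° anticlockwise until the blue die stood at the gap, then let go. I pinched the die by its stem with the tool leaning 40° and drew it straight out through the gap. I set it on the larger of the two bronze slabs with about 8–16 N of contact while still holding it, then released and backed away. The job was handed in at about 25 s of the 64 s allowed.

**Last checks:**
- **Blue die:** The pictures show it upright and wholly on the block. My wrist and scene measurements put its axis roughly 4 mm off the middle along the short side and within about 10 mm along the long side.
- **Other things:** Green, yellow and white still stand in their pockets. The spool, timer and cup look unmoved, judged by eye only. The arm was clear, with force readings near zero.

**Disagreements:**
- The cameras differed on the block's centre by 6–11 mm.
- One estimate of the die's base came out wrong because I took the wrong edge of its foot. I corrected it by hand, and it then agreed with the others.
- Triangulating the stem top gave 79 mm above the bench, where about 84 mm was expected.
- I judged the turret clicking home only from the pictures, with the blue die centred in the gap.

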